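# Unstack the cooling blocks into their drip trays

### The arm

A 7-joint arm with a two-finger parallel gripper is mounted at the origin on a cart in front of the work surface, level with it; the furniture and walls round the work are solid. World frame = base frame: x ahead of the robot, y to its left, z up, the work surface at z = 0. Lengths are in mm, angles in rad, forces in N, time in s.
With the tool pointing down it reaches from about 425 to 1025 mm from the base axis. Payload 9.4 kg.
Tool frame: the origin (TCP) lies between the finger pads; the fingertips stand 19 mm ahead of it and the grasp point (between the pads) is the TCP; z points along the fingers, y is the line along which they close (so a half turn about z gives the same grasp; the last joint's range is limited). The gripper opens to 93 mm and grips with 3 to 60 N. Pads are 15 mm wide; open, the fingers measure 128 mm over their backs; the gripper's body (75 mm by 188 mm) begins 65 mm behind the grasp point.
Start: joints at [-1.225, 0.599, -0.003, 1.599, 0.002, 0.943, -0.08], TCP at [297.482, 661.157, 237.618] pointing down, gripper open.
Joint ranges: [-2.57, 2.57], [-0.35, 1.97], [-1.29, 1.29], [0.11, 2.56], [-1.05, 4.19], [0.11, 1.86], [-2.63, 2.63]. Speed limits (rad/s): [2.22, 2.22, 3.01, 3.01, 3.14, 3.14, 3.14].

### API

Orientations are given as a unit quaternion [x, y, z, w].
In Python, from plant import get_obs, cams, workorder gives the robot as it stands.
- The arm moves only by the shell command python3 -m crank 'ROWS' [FORCE]. ROWS is text: rows parted by semicolons, each of 7 numbers parted by spaces: the turn, a rotation vector about the tool's x, y, z each as a share of 45 degrees, from -1 to 1, then the shift along the tool's x, y, z each as a share of 0.04 m, from -1 to 1, then the closure, from -1 (fully open) to 1 (shut). A call has exactly 8 rows; each row shifts and turns the commanded pose from where the row before left it, along the tool's axes as they then stand; what a row does not reach is not made up. A row lasts 1/12 s, in which the tool goes at most 41.7 mm and 7.16 degrees, less where a joint would pass 70% of its speed; a pose out of reach is approached as far as the arm can. A call with a number of a shift or a turn outside -1 to 1 is refused whole. A call with a gripper value outside its range is refused whole. The fingers move at their own pace and stop on an object; FORCE is the grip in N (left out, the last holds). Time passes only in rows, so rows that do not move let the fingers close, or fill a call up. It gives the time, the measured TCP pose, the force, the opening and the grip force at its end, in the units of the state.
- get_obs(): the state, without advancing time (a new reading comes with each control period).
- cams.get_image(name): name is "side" or "top"; returns (picture, depth): 480x640x3 uint8, red, green, blue; 480x640 float32, mm along the optical axis (not along the pixel's ray), 0 where there is no reading.
- cams.camera_params(name): a dict with "fx", "fy", "cx", "cy" (pixels), "rvec" (rotation vector, rad) and "tvec" (3), from world to camera coordinates, as OpenCV has them. Camera axes: x right, y down, z forward; pixel columns grow to the right and rows downward; lengths in mm; the calibration is good to about 2 mm. A picture is of the moment at which its call begins. camera_params takes no time and is no camera call.
- workorder.hand_in(): hands the job in; it is judged then, once.
Trained networks look in the newest picture that a camera, given by its name, has taken for a name from the list of things; names that differ only in an ending like _2 or _b are one class to them, and where a whole thing is asked for, a point or a joint stands for the part that bears it (a point fixed in the world has none). Each returns a list of dicts, best first, with "confidence" (0 to 1); they miss things now and then, are a little off and sometimes report something else, mostly with a low value. They report only what shows in the picture. A call takes as long as a camera call. They do not tell look-alikes from the thing itself.
- cams.look_for(camera, query): "extent" ([left, top, width, height] in pixels, round what is visible of it).
- cams.place_of(camera, query): "point" ([column, row] in pixels: a listed point, or the origin of a listed thing).
The state is a dict: "time": time; "q": joint angles; "joint_velocities": joint speeds; "effort": joint torques, N m; "ee_pos": TCP position; "tcp_rot": TCP orientation; "force": force on the tool from outside, world axes, zero at the start; "ft_torque": the same for the moment, N m; "opening": finger opening in mm; "grasp_force": force on a finger pad.
Only numpy, scipy, OpenCV 4.12 (cv2) and the standard library are available. Lean on these libraries where they do the work, as an engineer would, in place of code of your own. Each camera call takes 0.05 s, during which the arm holds its last target. There are 200 camera calls.

### The job

Take the stack of cooling blocks with the small bottle on top apart and set up the bench: lay each block, wells up, flat inside the drip tray of its own size with its length along the tray's, and stand the bottle inside the round saucer. Keep everything upright and leave the petri dish and the sample pot where they are.

Things in the scene. Friction and masses are not known exactly. Their poses are not given: they have to be found in the camera images.
- long_block: bare aluminium cooling block with eight open wells in its top, 128 (x) x 62 (y) x 34 (z) mm, the bottom of the stack, standing on the table. Origin: centre of its underside; x along the 128 mm length, y across the 62 mm width (the width to grip), z up. Mass about 0.4 kg
- middle_block: bare aluminium cooling block with six open wells in its top, 94 (x) x 54 (y) x 34 (z) mm, lying on the long block, both lengths roughly the same way. Origin: centre of its underside; x along the 94 mm length, y across the 54 mm width (the width to grip), z up. Mass about 0.26 kg
- short_block: bare aluminium cooling block with four open wells in its top, 60 (x) x 46 (y) x 34 (z) mm, lying on the middle block. Origin: centre of its underside; x along the 60 mm length, y across the 46 mm width (the width to grip), z up. Mass about 0.15 kg
- small_bottle: small upright screw-cap bottle, 34 mm in diameter, 62 mm high (body straight to about 40 mm up, cap 26 mm wide above 46 mm), about 0.05 kg, standing loose on the short block at the top of the stack. Origin: centre of its underside; z up
- long_tray: grey plastic open drip tray for the long block, fixed to the table; outside 150 (x) x 84 (y) mm, inside 144 x 78 mm (8 mm of play all round the block), rim 8 mm high, walls 3 mm, inner floor 3 mm above its origin. Origin: centre of its underside on the table top; x along the long side, z up
- middle_tray: grey plastic open drip tray for the middle block, fixed to the table; outside 116 (x) x 76 (y) mm, inside 110 x 70 mm (8 mm of play all round the block), rim 8 mm high, walls 3 mm, inner floor 3 mm above its origin. Origin: centre of its underside on the table top; x along the long side, z up
- short_tray: grey plastic open drip tray for the short block, fixed to the table; outside 82 (x) x 68 (y) mm, inside 76 x 62 mm (8 mm of play all round the block), rim 8 mm high, walls 3 mm, inner floor 3 mm above its origin. Origin: centre of its underside on the table top; x along the long side, z up
- round_saucer: grey plastic round saucer for the bottle, fixed to the table; 60 mm outside, 54 mm inside diameter, rim 8 mm high, inner floor 3 mm above its origin. Origin: centre of its underside on the table top; z up
- petri_dish: bystander: closed clear petri dish, 60 mm in diameter, 15 mm high, loose on the table between the places. Origin: centre of its underside. To be left alone
- sample_pot: bystander: small white-capped sample pot, 26 mm in diameter, 31 mm high, loose on the table. Origin: centre of its underside. To be left alone
Mind the look-alikes: they are no part of the job. Leave any blue look-alike of the small_bottle alone.

How it is judged (in metres and radians):
At the end, for the whole second after the job is handed in: Each block rests flat (within 0.1 rad) on the inner floor of its own tray, centre within 15 mm of the tray's centre and length within 0.45 rad of the tray's (either way round); the bottle stands upright inside the round saucer, within 15 mm of its centre; all released and at rest (horizontal distance between long_block and long_tray below 0.015 m and z of long_block in the frame of long_tray between 0.0005 and 0.0055 m and angle between each of long_block, middle_block, short_block, small_bottle's own z axis and vertical below 0.1 rad and linear speed of each of long_block, middle_block, short_block, small_bottle below 0.02 m/s and angle between the x axis of long_block and the x axis of long_tray, either way round below 0.45 rad and horizontal distance between middle_block and middle_tray below 0.015 m and z of middle_block in the frame of middle_tray between 0.0005 and 0.0055 m and angle between the x axis of middle_block and the x axis of middle_tray, either way round below 0.45 rad and horizontal distance between short_block and short_tray below 0.015 m and z of short_block in the frame of short_tray between 0.0005 and 0.0055 m and angle between the x axis of short_block and the x axis of short_tray, either way round below 0.45 rad and horizontal distance between small_bottle and round_saucer below 0.015 m and z of small_bottle in the frame of round_saucer between 0.0005 and 0.0055 m); the robot touches nothing.
It fails at once if the petri dish is pushed from its spot (more than 20 mm) (distance of petri_dish from where it was at the start of the episode above 0.02 m).
It fails at once if the sample pot is pushed from its spot (more than 20 mm) (distance of sample_pot from where it was at the start of the episode above 0.02 m).
It fails at once if a block or the bottle is tipped over (more than 40 degrees) (angle between any of long_block, middle_block, short_block, small_bottle's own z axis and vertical above 0.7 rad).
It also fails if it takes over 136 s, if anything falls off the work surface, if the arm or the gripper's body presses on something with over 40 N, if the wrist force passes 120 N, or if a joint passes its speed limit or range.

## Working session

There is one attempt and no reset: what is moved stays moved. The work goes in short steps, Python scripts to look and compute and a shell command to move; the robot and the scene stay as the last step left them, time stands still between calls to the robot, and variables do not carry over. Pictures are saved under pics/ and viewed, at most 14 in all, crops included, and the job is handed in when it is done.

```bash
mkdir -p pics; ls
cat > h.py <<'E'
import numpy as np, cv2
from plant import get_obs, cams, workorder
from scipy.spatial.transform import Rotation as R
def cp(n):
    p=cams.camera_params(n); return p,R.from_rotvec(np.array(p["rvec"],float)).as_matrix(),np.array(p["tvec"],float)
def cloud(n,d):
    p,M,t=cp(n); v,u=np.mgrid[:480,:640]
    P=np.stack([(u-p["cx"])/p["fx"]*d,(v-p["cy"])/p["fy"]*d,d],-1)
    return (P-t)@M
def atz(n,uv,z):
    p,M,t=cp(n); r=M.T@np.array([(uv[0]-p["cx"])/p["fx"],(uv[1]-p["cy"])/p["fy"],1]); c=-M.T@t
    return c+r*(z-c[2])/r[2]
def proj(n,X):
    p,M,t=cp(n); c=M@np.array(X,float)+t; return c[:2]/c[2]*[p["fx"],p["fy"]]+[p["cx"],p["cy"]]
E
python3 - <<'E'
from h import *
for n in("top","side"):
    im,d=cams.get_image(n); cv2.imwrite(f"pics/{n}0.png",im[...,::-1]); np.save(n+"0.npy",d)
    p,M,t=cp(n); print(n,p["fx"],(-M.T@t).round(0))
    for q in"long_block middle_block short_block small_bottle long_tray middle_tray short_tray round_saucer petri_dish sample_pot".split():
        print(q,[(np.round(x["point"]).tolist(),round(x["confidence"],2),atz(n,x["point"],0).round(0)[:2].tolist()) for x in cams.place_of(n,q)][:3])
o=get_obs();print(o["time"],o["ee_pos"],o["tcp_rot"],o["opening"])
print(R.from_quat(o["tcp_rot"]).as_matrix().round(3))
E
```

```text
pics
top 441.4290806178621 [521. 181. 945.]
long_block [([412.0, 197.0], 0.95, [672.0, -15.0])]
middle_block [([422.0, 193.0], 0.71, [680.0, -35.0]), ([315.0, 298.0], 0.29, [454.0, 193.0])]
short_block [([424.0, 192.0], 0.73, [681.0, -39.0]), ([434.0, 183.0], 0.58, [702.0, -60.0])]
small_bottle [([431.0, 185.0], 0.93, [698.0, -55.0]), ([315.0, 236.0], 0.79, [585.0, 194.0]), ([362.0, 286.0], 0.65, [479.0, 93.0])]
long_tray [([317.0, 297.0], 0.75, [455.0, 189.0])]
middle_tray [([414.0, 300.0], 0.84, [450.0, -18.0])]
short_tray [([201.0, 284.0], 0.83, [481.0, 437.0])]
round_saucer [([313.0, 195.0], 0.69, [675.0, 201.0])]
petri_dish [([363.0, 248.0], 0.73, [561.0, 92.0])]
sample_pot [([238.0, 218.0], 0.54, [624.0, 360.0])]
side 483.0326851082384 [434. 889. 707.]
long_block [([299.0, 211.0], 0.6, [673.0, -23.0])]
middle_block [([297.0, 198.0], 0.74, [691.0, -76.0])]
short_block [([301.0, 185.0], 0.58, [695.0, -134.0])]
small_bottle [([376.0, 254.0], 0.96, [472.0, 95.0]), ([283.0, 241.0], 0.84, [682.0, 95.0]), ([296.0, 177.0], 0.74, [715.0, -166.0])]
long_tray [([379.0, 286.0], 0.89, [454.0, 190.0])]
middle_tray [([386.0, 225.0], 0.87, [461.0, -13.0])]
short_tray [([344.0, 390.0], 0.89, [485.0, 441.0]), ([334.0, 245.0], 0.74, [568.0, 84.0])]
round_saucer [([274.0, 275.0], 0.94, [671.0, 202.0])]
petri_dish [([334.0, 242.0], 0.87, [569.0, 75.0])]
sample_pot [([280.0, 338.0], 0.53, [616.0, 358.0]), ([387.0, 225.0], 0.23, [458.0, -14.0])]
1.1 [297.52384078 661.13991007 237.60482382] [ 2.09844107e-01  9.77734856e-01 -1.47343184e-05  2.85638848e-05] 92.94480068907657
[[-0.912  0.41   0.   ]
 [ 0.41   0.912 -0.   ]
 [-0.    -0.    -1.   ]]
```

View pics/top0.png

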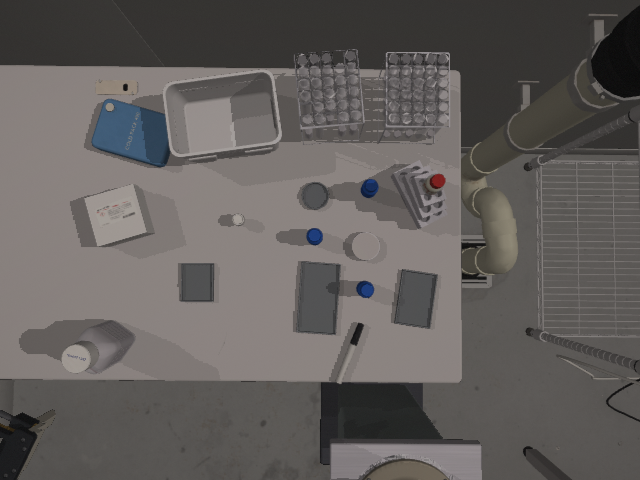

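View pics/side0.png

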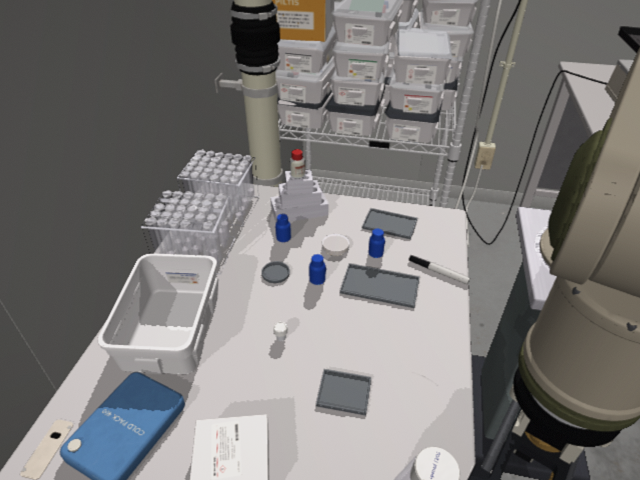

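The bottle candidates in the top view are the red cap on the stack at (436,181) and blue caps at (370,187), (314,236) and (365,289). The job is the red one standing on the stack. Next I'll measure poses from depth and check that choice in a crop.

Run:
```python
from h import *
im=cv2.imread("pics/top0.png");d=np.load("top0.npy");C=cloud("top",d)
hsv=cv2.cvtColor(im,cv2.COLOR_BGR2HSV)
print("table z",np.median(C[330:370,200:290,2]))
X=C.reshape(-1,3);X=X[(d.ravel()>0)]
def rect(m,name):
    r=cv2.minAreaRect(X[m][:,:2].astype(np.float32)); print(name,m.sum(),np.round(r[0],1),np.round(r[1],1),round(r[2],1))
reg=(X[:,0]>560)&(X[:,0]<800)&(X[:,1]<30)&(X[:,1]>-150)
for z in(34,68,102,162):
    rect(reg&(abs(X[:,2]-z)<5),z)
# trays : dark
def lab(mask,name,z):
    n,l,s,c=cv2.connectedComponentsWithStats(mask.astype(np.uint8))
    for i in range(1,n):
        if s[i,4]>60:
            v,u=np.where(l==i); P=np.array([atz("top",(a,b),z)[:2] for a,b in zip(u,v)],np.float32)
            r=cv2.minAreaRect(P); print(name,c[i].round(),s[i,4],np.round(r[0],1),np.round(r[1],1),round(r[2],1))
v=hsv[...,2].copy(); m=(v<95)&(d>0); m[:175]=0; m[345:]=0; m[:,455:]=0;m[:,:170]=0
lab(m,"dark",6)
b=(hsv[...,1]>150)&(hsv[...,0]>100)&(hsv[...,0]<130)&(v>60);b[:170]=0;lab(b,"blue",60)
r=(hsv[...,1]>150)&((hsv[...,0]<10)|(hsv[...,0]>170))&(v>80);r[:,460:]=0;lab(r,"red",164)
for nm,(u,w) in dict(petri=(365,247),pot=(238,219)).items():
    Q=C[w-3:w+4,u-3:u+4].reshape(-1,3); print(nm,np.median(Q,0).round())
cv2.imwrite("pics/crop0.png",cv2.resize(im[150:340,180:460],None,fx=2.85,fy=2.85,interpolation=cv2.INTER_CUBIC))
```

```text
table z 0.8306929507900249
34 559 [704.2 -19.2] [200.6  93.5] 9.7
68 491 [711.5 -21.5] [183.1  76.8] 7.8
102 395 [726.  -28.9] [164.4  79.1] 13.7
162 149 [675.8 -25.8] [22.8 23.6] 88.6
dark [392. 196.] 1170 [677.3  18.2] [153.6  83.8] 60.1
dark [418. 194.] 196 [677.1 -26.5] [83.2 24.5] 30.3
dark [428. 190.] 202 [691.5 -51.4] [47.1 38.9] 19.5
dark [316. 195.] 657 [674.8 192.5] [58.7 66.1] 27.2
dark [311. 238.] 87 [583.3 199.2] [36.6 28.9] 31.4
dark [348. 249.] 111 [558.7 125.1] [34.  18.8] 17.0Traceback (most recent call last):
  File "<stdin>", line 19, in <module>
  File "<stdin>", line 16, in lab
  File "h.py", line 11, in atz
    p,M,t=cp(n); r=M.T@np.array([(uv[0]-p["cx"])/p["fx"],(uv[1]-p["cy"])/p["fy"],1]); c=-M.T@t
          ~~^^^
  File "h.py", line 5, in cp
    p=cams.camera_params(n); return p,R.from_rotvec(np.array(p["rvec"],float)).as_matrix(),np.array(p["tvec"],float)
ValueError: time passes only in moves, steps and waits
```

```bash
sed -i 's/^def cp/from functools import lru_cache\n@lru_cache\ndef cp/' h.py
python3 - <<'E'
from h import *
im=cv2.imread("pics/top0.png");d=np.load("top0.npy");C=cloud("top",d)
hsv=cv2.cvtColor(im,cv2.COLOR_BGR2HSV);v=hsv[...,2]
px=np.zeros(d.shape,bool);px[160:232,385:456]=1
def comp(mask,name,z=None,mn=40):
    n,l,s,c=cv2.connectedComponentsWithStats(mask.astype(np.uint8))
    for i in range(1,n):
        if s[i,4]>mn:
            w,u=np.where(l==i)
            P=C[w,u,:2] if z is None else np.array([atz("top",(a,b),z)[:2] for a,b in zip(u,w)])
            r=cv2.minAreaRect(P.astype(np.float32)); print(name,c[i].round(),s[i,4],np.round(r[0],1),np.round(r[1],1),round(r[2],1), np.median(C[w,u,2]).round())
for z in(34,68,102,163): comp(cv2.morphologyEx((px&(abs(C[...,2]-z)<6)).astype(np.uint8),cv2.MORPH_CLOSE,np.ones((3,3))),z,None,20)
print([int(v[a,b]) for a,b in[(297,317),(300,414),(284,198),(195,313),(350,250),(220,200)]])
m=(v<125)&(v>50)&(d>0)&(C[...,2]<25);m[:175]=0;m[345:]=0;m[:,455:]=0;m[:,:170]=0
comp(m,"tray",6,200)
b=(hsv[...,1]>150)&(hsv[...,0]>100)&(hsv[...,0]<130)&(v>60);b[:170]=0;comp(b,"blue",60)
r=(hsv[...,1]>150)&((hsv[...,0]<10)|(hsv[...,0]>170))&(v>80);r[:,460:]=0;comp(r,"red",164)
for nm,(u,w) in dict(petri=(365,247),pot=(238,219)).items():
    print(nm,np.median(C[w-3:w+4,u-3:u+4].reshape(-1,3),0).round())
cv2.imwrite("pics/crop0.png",cv2.resize(im[150:340,180:460],None,fx=2.85,fy=2.85,interpolation=cv2.INTER_CUBIC))
E
```

```text
34 [415. 194.] 553 [624.3  75. ] [127.7 282.5] 27.0 35.0
68 [422. 193.] 467 [672.4 -26.2] [94.5 55.1] 22.2 69.0
102 [428. 190.] 384 [618.2  73.1] [ 65.5 282.5] 28.8 103.0
163 [438. 180.] 161 [675.8 -25.8] [22.8 23.6] 88.6 164.0
[84, 83, 82, 82, 139, 139]
tray [363. 199.] 3087 [675.   95.2] [272.  108.5] 78.9 2.0
tray [294. 237.] 456 [582.5 228.5] [34.1 98. ] 0.5 1.0
tray [351. 247.] 258 [562.1 111.3] [62.3 47.3] 8.4 1.0
tray [319. 297.] 3432 [453.2 168. ] [138.5 152.3] 85.9 4.0
tray [196. 282.] 1406 [484.  446.5] [82.3 78.1] 0.5 4.0
tray [414. 298.] 2253 [455.1 -15.6] [ 87.9 118. ] 81.9 4.0
blue [369. 187.] 203 [681.6  84.1] [31.9 32.5] 68.6 61.0
blue [314. 236.] 192 [581.2 195.7] [28.2 28.1] 0.5 61.0
blue [365. 289.] 202 [475.1  92.8] [29.9 32. ] 0.3 61.0
red [438. 180.] 134 [676.4 -26.4] [21.5 21.7] 89.9 165.0
petri [562.  89.  16.]
pot [617. 354.  31.]
```

View pics/crop0.png

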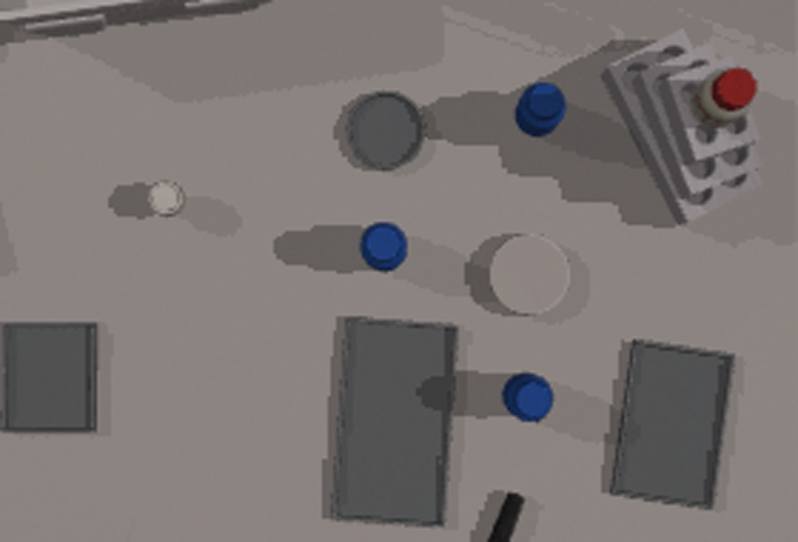

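The red-capped bottle at crop pixel (733,90) stands on the short block, so it is the target; the three blue ones are look-alikes. Next I'll refine the tray and block poses.

```bash
cat >> h.py <<'E'
def go(x,y,z,yaw=None):
    """tool y axis to world angle yaw (deg, mod 180); shift in tool axes after the turn, in units of 40 mm"""
    o=get_obs(); M=R.from_quat(o["tcp_rot"]).as_matrix(); a=np.degrees(np.arctan2(M[1,1],M[0,1]))
    dz=0 if yaw is None else (yaw-a+90)%180-90
    # tool z is down: +turn about tool z = -world yaw
    M2=R.from_euler("z",dz,degrees=True).as_matrix()@M
    s=M2.T@(np.array([x,y,z])-o["ee_pos"])/40
    print("t%.1f"%o["time"],"pos",np.round(o["ee_pos"],1),"yaw %.1f"%a,"tilt",np.round(np.degrees(np.arccos(-M[2,2])),2),"open %.1f"%o["opening"],"gf %.1f"%o["grasp_force"],"F",np.round(o["force"],1),"turn z share total %.3f"%(-dz/45),"shift",np.round(s,2),"q6",round(o["q"][6],2))
E
python3 - <<'E'
from h import *
im=cv2.imread("pics/top0.png");d=np.load("top0.npy");C=cloud("top",d)
v=im.max(2)
for z,L,W in((34,128,62),(68,94,54),(102,60,46)):
    m=(abs(C[...,2]-z-1)<6)&(np.hypot(C[...,0]-675,C[...,1]+26)<85); P=C[m][:,:2]
    r=cv2.minAreaRect(P.astype(np.float32)); print(z,len(P),r)
k=np.ones((5,5),np.uint8)
for n,(x0,y0,x1,y1) in dict(long=(285,250,350,345),middle=(385,260,445,335),short=(170,255,222,310),saucer=(296,178,332,213)).items():
    m=np.zeros(v.shape,np.uint8);m[y0:y1,x0:x1]=(v[y0:y1,x0:x1]<100)
    m=cv2.morphologyEx(m,cv2.MORPH_OPEN,k); c=max(cv2.findContours(m,0,2)[0],key=cv2.contourArea)
    P=np.array([atz("top",p[0],6)[:2] for p in c],np.float32); print(n,cv2.minAreaRect(P),cv2.minEnclosingCircle(P))
m=(C[...,0]<420)&(C[...,0]>200)&(C[...,1]>480)&(C[...,1]<800); print("jug",C[m][:,2].max())
for a,b in((300,360),(385,450)):
  Q=C[50:145,a:b].reshape(-1,3);Q=Q[Q[:,2]>15];print("rack",Q.min(0),Q.max(0))
go(676,-26,230,114)
E
```

```text
34 543 ((673.8086547851562, -22.549236297607422), (127.88534545898438, 62.84541320800781), 27.3822078704834)
68 460 ((672.4169921875, -26.287803649902344), (94.51737213134766, 54.900943756103516), 22.157005310058594)
102 376 ((673.5512084960938, -26.743886947631836), (59.97511291503906, 46.4588508605957), 19.331939697265625)
long ((454.3251647949219, 182.01409912109375), (94.59717559814453, 150.7583770751953), 86.39689636230469) ((454.77850341796875, 186.98834228515625), 84.9669418334961)
middle ((454.96209716796875, -16.041431427001953), (85.2927474975586, 117.14885711669922), 81.4800033569336) ((454.2515869140625, -18.838464736938477), 68.55403137207031)
short ((485.12042236328125, 444.4172668457031), (80.98017883300781, 69.84798431396484), 1.1563665866851807) ((485.6192321777344, 443.8434143066406), 52.13536834716797)
saucer ((671.7867431640625, 193.13973999023438), (58.13285446166992, 64.2098159790039), 0.5396846532821655) ((673.6371459960938, 193.04501342773438), 34.211795806884766)
jug 349.25989001678056
rack [521.48844113 103.2979622   15.31473713] [963.13941323 228.40782678 944.59699649]
rack [521.48844113 -87.31034476  15.61338335] [962.77623038 181.11969182 944.59699649]
t1.1 pos [297.5 661.1 237.6] yaw 65.8 tilt 0.0 open 92.9 gf 0.0 F [-0.9  0.4 -0.4] turn z share total -1.072 shift [ -1.66 -19.54   0.19] q6 -0.08
```

Run:
```python
from h import *
d=np.load("top0.npy");C=cloud("top",d)
for u,w in((75,358),(105,345),(20,440),(30,430),(120,215),(40,435),(470,180),(500,230)): print((u,w),C[w,u].round())
ds=np.load("side0.npy");S=cloud("side",ds)
B=[("long",454,188,100,65),("middle",455,-16,80,60),("short",485,442,62,58),("saucer",673,198,40,40)]
for n,x,y,a,b in B:
  for c,D in(("top",C),("side",S)):
    m=(abs(D[...,0]-x)<a)&(abs(D[...,1]-y)<b)
    f=D[m]; 
    rim=m&(D[...,2]>D[m][:,2].min()-9)&(D[...,2]<12)&(D[...,2]>6.5)
    P=D[rim][:,:2].astype(np.float32)
    if len(P)>5: print(n,c,len(P),cv2.minAreaRect(P))
im=cv2.imread("pics/side0.png");v=im.max(2)
for n,(x0,y0,x1,y1) in dict(long=(335,260,425,312),middle=(355,203,425,242),short=(310,365,378,418),saucer=(255,258,295,290)).items():
    m=np.zeros(v.shape,np.uint8);m[y0:y1,x0:x1]=(v[y0:y1,x0:x1]<100)
    m=cv2.morphologyEx(m,cv2.MORPH_OPEN,np.ones((3,3),np.uint8)); c=max(cv2.findContours(m,0,2)[0],key=cv2.contourArea)
    P=np.array([atz("side",p[0],6)[:2] for p in c],np.float32); print(n,"sidemask",cv2.minAreaRect(P))
```

```text
(75, 358) [355. 614. 155.]
(105, 345) [371. 583. 112.]
(20, 440) [287. 579. 344.]
(30, 430) [297. 571. 337.]
(120, 215) [621. 588.  54.]
(40, 435) [281. 574. 310.]
(470, 180) [ 799. -291. -449.]
(500, 230) [ 629. -332. -318.]
long top 411 ((455.2546081542969, 197.51296997070312), (111.86474609375, 149.92198181152344), 86.4262924194336)
long side 111 ((445.18682861328125, 174.3990020751953), (114.72960662841797, 164.0289306640625), 85.90132904052734)
middle top 334 ((454.69671630859375, -19.862064361572266), (76.4223861694336, 115.97197723388672), 81.85585021972656)
middle side 71 ((454.607177734375, -17.680843353271484), (78.55243682861328, 115.55488586425781), 81.64334869384766)
short top 249 ((485.1418762207031, 442.8544616699219), (80.19583129882812, 68.40750885009766), 0.5084478259086609)
short side 169 ((484.3638000488281, 444.91387939453125), (81.62612915039062, 68.1904525756836), 0.9756585955619812)
saucer top 115 ((672.3448486328125, 195.24476623535156), (57.9553337097168, 57.25579071044922), 7.892727375030518)
saucer side 54 ((671.0654296875, 198.0935821533203), (57.33378982543945, 56.653682708740234), 75.605224609375)
long sidemask ((482.1051025390625, 159.0546875), (80.74210357666016, 31.2868595123291), 1.6401691436767578)
middle sidemask ((449.47491455078125, 22.801895141601562), (12.03561782836914, 26.73310661315918), 84.10530853271484)
short sidemask ((484.7457275390625, 416.37744140625), (75.70600128173828, 8.230664253234863), 0.02866019494831562)
saucer sidemask ((675.3543090820312, 176.68772888183594), (36.29416275024414, 12.3623628616333), 12.071167945861816)
```

```bash
python3 -m crank '0 0 -0.153 0 0 0 -1;0 0 -0.153 0 0 0 -1;0 0 -0.153 0 0 0 -1;0 0 -0.153 0 0 0 -1;0 0 -0.153 0 0 0 -1;0 0 -0.153 0 0 0 -1;0 0 -0.153 0 0 0 -1;0 0 0 0 0 0 -1' 15
python3 -m crank '0 0 0 -0.07 -0.8 0 -1;0 0 0 -0.07 -0.8 0 -1;0 0 0 -0.07 -0.8 0 -1;0 0 0 -0.07 -0.8 0 -1;0 0 0 -0.07 -0.8 0 -1;0 0 0 -0.07 -0.8 0 -1;0 0 0 -0.07 -0.8 0 -1;0 0 0 -0.07 -0.8 0 -1'
python3 -c "
from h import *
go(676,-26,230,112)
d=np.load('top0.npy');D=cloud('top',d)
for D in(D,cloud('side',np.load('side0.npy'))):
  m=(abs(D[...,0]-454)<82)&(abs(D[...,1]-188)<49)&(D[...,2]<12)&(D[...,2]>6.5)
  print(cv2.minAreaRect(D[m][:,:2].astype(np.float32)))"
```

```text
time: 1.77
ee_pos: [297.8, 661.0, 237.5]
tcp_rot: [-0.21, 0.978, -0.0, -0.0]
force: [-0.2, -0.1, 0.1]
opening: 93.4
grasp_force: 0.0
time: 2.43
ee_pos: [422.6, 435.0, 237.8]
tcp_rot: [-0.205, 0.979, 0.0, 0.0]
force: [0.6, 0.3, 0.2]
opening: 92.9
grasp_force: 0.0
t2.4 pos [422.6 435.  237.8] yaw 113.7 tilt 0.02 open 92.9 gf 0.0 F [0.6 0.3 0.2] turn z share total 0.038 shift [ -1.56 -13.06   0.19] q6 0.94
((454.6412353515625, 187.6912384033203), (86.44331359863281, 149.92198181152344), 86.4262924194336)
((453.51519775390625, 188.339599609375), (85.72915649414062, 149.4075164794922), 85.90132904052734)
```

```bash
python3 -m crank '0 0 0 -0.1 -0.9 0 -1;0 0 0 -0.1 -0.9 0 -1;0 0 0 -0.1 -0.9 0 -1;0 0 0 -0.1 -0.9 0 -1;0 0 0 -0.1 -0.9 0 -1;0 0 0 -0.1 -0.9 0 -1;0 0 0 -0.1 -0.9 0 -1;0 0 0 -0.1 -0.9 0 -1'
python3 -m crank '0 0 0 -0.1 -0.9 0 -1;0 0 0 -0.1 -0.9 0 -1;0 0 0 -0.1 -0.9 0 -1;0 0 0 -0.1 -0.8 0 -1;0 0 0 -0.1 -0.8 0 -1;0 0 0 -0.1 -0.8 0 -1;0 0 0 0 0 0 -1;0 0 0 0 0 0 -1'
python3 -c "
from h import *
go(676,-26,128,112)
im,d=cams.get_image('side');cv2.imwrite('pics/s1.png',cv2.resize(im[80:240,200:400,::-1],None,fx=3,fy=3))"
```

```text
time: 3.1
ee_pos: [569.0, 184.5, 237.9]
tcp_rot: [-0.205, 0.979, 0.0, 0.0]
force: [0.3, 0.7, -0.2]
opening: 93.1
grasp_force: 0.0
time: 3.77
ee_pos: [673.6, 7.1, 237.3]
tcp_rot: [-0.204, 0.979, -0.0, -0.0]
force: [0.1, 0.7, -0.3]
opening: 92.9
grasp_force: 0.0
t3.8 pos [673.6   7.1 237.3] yaw 113.5 tilt 0.03 open 92.9 gf 0.0 F [ 0.1  0.7 -0.3] turn z share total 0.034 shift [ 0.25 -0.79  2.73] q6 1.76
```

View pics/s1.png

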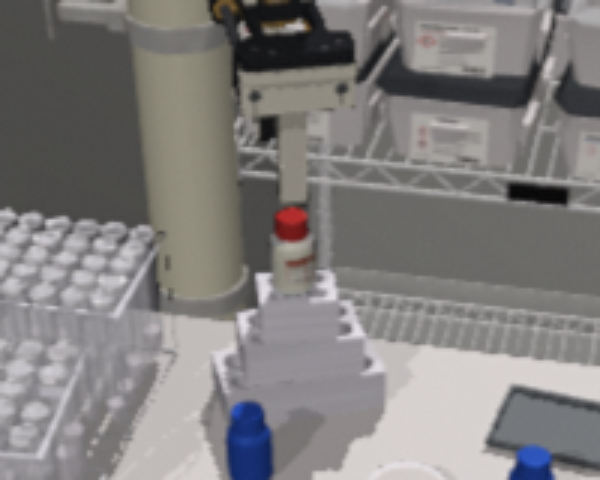

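The picture shows the gripper above the red-capped bottle at (290,225), and the stack undisturbed. Now I'll centre on it and descend.

```bash
python3 -m crank '0 0 0 0.12 -0.4 0 -1;0 0 0 0.12 -0.4 0 -1;0 0 0 0 0 0 -1;0 0 0 0 0 0.4 -1;0 0 0 0 0 0.4 -1;0 0 0 0 0 0.4 -1;0 0 0 0 0 0 -1;0 0 0 0 0 0 -1'
python3 -c "
from h import *
go(676,-26,128)"
```

```text
time: 4.48
ee_pos: [676.6, -21.8, 189.3]
tcp_rot: [-0.208, 0.978, 0.0, -0.001]
force: [0.2, -0.0, 0.8]
opening: 92.8
grasp_force: 0.0
t4.5 pos [676.6 -21.8 189.3] yaw 114.0 tilt 0.1 open 92.8 gf 0.0 F [ 0.2 -0.   0.8] turn z share total 0.000 shift [ 0.05 -0.09  1.53] q6 1.8
```

```bash
python3 -m crank '0 0 0 0.05 -0.09 0.4 -1;0 0 0 0 0 0.4 -1;0 0 0 0 0 0.4 -1;0 0 0 0 0 0.33 -1;0 0 0 0 0 0 -1;0 0 0 0 0 0 -1;0 0 0 0 0 0 -0.1;0 0 0 0 0 0 -0.1'
python3 -c "
from h import *
go(676,-26,128)"
```

```text
time: 5.15
ee_pos: [677.6, -27.5, 129.7]
tcp_rot: [-0.208, 0.978, -0.0, 0.001]
force: [0.1, 0.3, -0.5]
opening: 83.9
grasp_force: 0.0
t5.2 pos [677.6 -27.5 129.7] yaw 114.0 tilt 0.1 open 83.9 gf 0.0 F [ 0.1  0.3 -0.5] turn z share total 0.000 shift [0.02 0.05 0.04] q6 1.78
```

```bash
python3 -m crank '0 0 0 0 0.04 0.04 0.2;0 0 0 0 0 0 0.3;0 0 0 0 0 0 0.6;0 0 0 0 0 0 1;0 0 0 0 0 0 1;0 0 0 0 0 0 1;0 0 0 0 0 0 1;0 0 0 0 0 0 1' 15
python3 -c "
from h import *
go(672,196.5,210,114)"
```

```text
time: 5.82
ee_pos: [676.3, -26.2, 126.8]
tcp_rot: [-0.208, 0.978, -0.0, 0.0]
force: [0.3, -0.6, 0.1]
opening: 33.8
grasp_force: 15.0
t5.8 pos [676.3 -26.2 126.8] yaw 114.0 tilt 0.0 open 33.8 gf 15.0 F [ 0.3 -0.6  0.1] turn z share total -0.001 shift [-2.17  5.13 -2.08] q6 1.78
```

```bash
python3 -m crank '0 0 0 0 0 -0.2 1;0 0 0 0 0 -0.4 1;0 0 0 0 0 -0.5 1;0 0 0 0 0 -0.5 1;0 0 0 -0.2 0.5 -0.1 1;0 0 0 -0.3 0.7 0 1;0 0 0 -0.3 0.7 0 1;0 0 0 -0.3 0.7 0 1' && python3 -m crank '0 0 0 -0.3 0.7 0 1;0 0 0 -0.3 0.7 0 1;0 0 0 -0.3 0.6 0 1;0 0 0 -0.1 0.4 0 1;0 0 0 0 0 0 1;0 0 0 0 0 0 1;0 0 0 0 0 0 1;0 0 0 0 0 0 1'
python3 -c "
from h import *
go(672,196.5,28.5,114)"
```

```text
time: 6.48
ee_pos: [674.2, 87.5, 195.8]
tcp_rot: [-0.207, 0.978, -0.0, 0.0]
force: [-0.6, -0.0, -0.8]
opening: 33.6
grasp_force: 15.0
time: 7.15
ee_pos: [672.1, 188.1, 194.9]
tcp_rot: [-0.206, 0.978, -0.001, -0.0]
force: [0.2, -0.3, -0.8]
opening: 33.5
grasp_force: 15.0
t7.2 pos [672.1 188.1 194.9] yaw 113.8 tilt 0.07 open 33.5 gf 15.0 F [ 0.2 -0.3 -0.8] turn z share total -0.004 shift [-0.09  0.2   4.16] q6 1.5
```

```bash
python3 -m crank '0 0 0 -0.09 0.2 0.4 1;0 0 0 0 0 0.6 1;0 0 0 0 0 0.6 1;0 0 0 0 0 0.6 1;0 0 0 0 0 0.6 1;0 0 0 0 0 0.6 1;0 0 0 0 0 0.2 1;0 0 0 0 0 0 1' && python3 -m crank '0 0 0 0 0 0.1 1;0 0 0 0 0 0.1 1;0 0 0 0 0 0 1;0 0 0 0 0 0 1;0 0 0 0 0 0 1;0 0 0 0 0 0 1;0 0 0 0 0 0 1;0 0 0 0 0 0 1'
python3 -c "
from h import *
go(672,196.5,28.5,114)"
```

```text
time: 7.82
ee_pos: [670.8, 197.5, 48.7]
tcp_rot: [-0.207, 0.978, -0.001, -0.002]
force: [0.0, -0.2, -0.5]
opening: 33.6
grasp_force: 15.0
time: 8.48
ee_pos: [671.9, 199.4, 43.1]
tcp_rot: [-0.208, 0.978, 0.0, 0.0]
force: [-0.1, 0.5, -1.1]
opening: 33.7
grasp_force: 15.0
t8.5 pos [671.9 199.4  43.1] yaw 114.0 tilt 0.02 open 33.7 gf 15.0 F [-0.1  0.5 -1.1] turn z share total -0.001 shift [ 0.03 -0.07  0.37] q6 1.44
```

```bash
python3 -m crank '0 0 0 0.03 -0.07 0.1 1;0 0 0 0 0 0.1 1;0 0 0 0 0 0.1 1;0 0 0 0 0 0.05 1;0 0 0 0 0 0 1;0 0 0 0 0 0 1;0 0 0 0 0 0 1;0 0 0 0 0 0 1'
python3 -c "
from h import *
go(672,196.5,28,114)"
```

```text
time: 9.15
ee_pos: [671.8, 196.5, 28.9]
tcp_rot: [-0.208, 0.978, 0.0, 0.0]
force: [0.1, -0.4, -0.0]
opening: 33.6
grasp_force: 15.0
t9.2 pos [671.8 196.5  28.9] yaw 114.0 tilt 0.0 open 33.6 gf 15.0 F [ 0.1 -0.4 -0. ] turn z share total -0.000 shift [-0.   -0.    0.02] q6 1.44
```

Release slowly, then rise.

```bash
python3 -m crank '0 0 0 0 0 0.02 1;0 0 0 0 0 0 1;0 0 0 0 0 0 0.2;0 0 0 0 0 0 0.1;0 0 0 0 0 0 0;0 0 0 0 0 0 -0.1;0 0 0 0 0 0 -0.1;0 0 0 0 0 0 -0.1' && python3 -m crank '0 0 0 0 0 -0.2 -0.1;0 0 0 0 0 -0.4 -0.1;0 0 0 0 0 -0.8 -0.1;0 0 0 0 0 -0.9 -0.1;0 0 0 0 0 -0.9 -1;0 0 0 0 0 -0.7 -1;0 0 0 0 0 0 -1;0 0 0 0 0 0 -1'
python3 -c "
from h import *
im,d=cams.get_image('side');cv2.imwrite('pics/s2.png',cv2.resize(im[160:320,200:400,::-1],None,fx=3,fy=3))
go(673.5,-26.7,190,109.3)"
```

```text
time: 9.82
ee_pos: [671.8, 196.4, 28.1]
tcp_rot: [-0.208, 0.978, 0.0, 0.0]
force: [0.5, 0.4, -0.1]
opening: 50.9
grasp_force: 0.0
time: 10.48
ee_pos: [672.7, 196.6, 186.7]
tcp_rot: [-0.208, 0.978, 0.0, 0.002]
force: [0.2, -0.2, -0.6]
opening: 73.1
grasp_force: 0.0
t10.5 pos [671.8 196.2 184.9] yaw 114.0 tilt 0.07 open 77.3 gf 0.0 F [-0.8 -0.9 -0.4] turn z share total 0.104 shift [ 1.8  -5.27 -0.13] q6 1.49
```

View pics/s2.png

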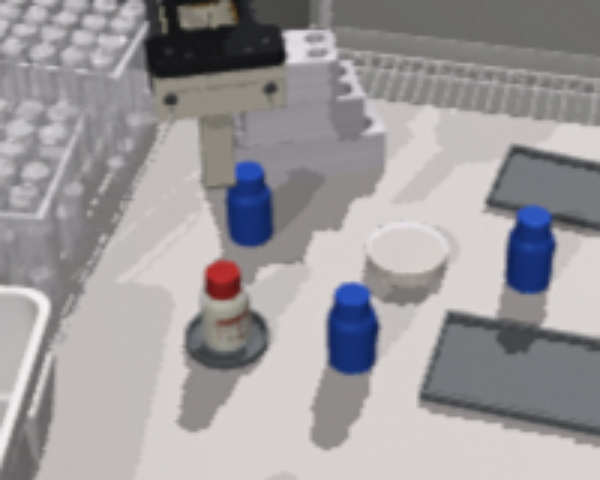

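The bottle stands centred in the saucer at (225,325). Next is the short block.

```bash
python3 -m crank '0 0 0.104 0 0 0 -1;0 0 0 0.25 -0.75 0 -1;0 0 0 0.25 -0.75 0 -1;0 0 0 0.25 -0.75 0 -1;0 0 0 0.25 -0.75 0 -1;0 0 0 0.25 -0.75 0 -1;0 0 0 0.25 -0.75 0 -1;0 0 0 0.25 -0.75 0 -1' && python3 -m crank '0 0 0 0.05 -0.02 0.5 -1;0 0 0 0 0 0.5 -1;0 0 0 0 0 0 -1;0 0 0 0 0 0 -1;0 0 0 0 0 0 -1;0 0 0 0 0 0 -1;0 0 0 0 0 0 -1;0 0 0 0 0 0 -1'
python3 -c "
from h import *
go(673.5,-26.7,95,109.3)"
```

```text
time: 11.2
ee_pos: [674.0, -26.5, 182.2]
tcp_rot: [-0.168, 0.986, 0.0, -0.001]
force: [-1.0, -0.5, -0.1]
opening: 93.0
grasp_force: 0.0
time: 11.87
ee_pos: [673.9, -26.0, 144.9]
tcp_rot: [-0.168, 0.986, -0.0, 0.001]
force: [0.6, 0.2, 0.2]
opening: 92.8
grasp_force: 0.0
t11.9 pos [673.9 -26.  144.9] yaw 109.3 tilt 0.07 open 92.8 gf 0.0 F [0.6 0.2 0.2] turn z share total 0.001 shift [ 0.02 -0.01  1.25] q6 1.72
```

```bash
python3 -m crank '0 0 0 0 -0.01 0.4 -1;0 0 0 0 0 0.4 -1;0 0 0 0 0 0.3 -1;0 0 0 0 0 0.15 -1;0 0 0 0 0 0 -0.3;0 0 0 0 0 0 -0.2;0 0 0 0 0 0 0;0 0 0 0 0 0 0' 30 && python3 -m crank '0 0 0 0 0 0 0.3;0 0 0 0 0 0 0.5;0 0 0 0 0 0 1;0 0 0 0 0 0 1;0 0 0 0 0 0 1;0 0 0 0 0 0 1;0 0 0 0 0 0 1;0 0 0 0 0 0 1'
python3 -c "
from h import *
go(485,443.5,190,90.7)"
```

```text
time: 12.53
ee_pos: [674.1, -26.8, 94.9]
tcp_rot: [-0.168, 0.986, -0.0, 0.001]
force: [-0.3, 0.1, 0.7]
opening: 70.8
grasp_force: 0.0
time: 13.2
ee_pos: [673.7, -26.8, 94.3]
tcp_rot: [-0.168, 0.986, -0.0, 0.0]
force: [-1.2, 0.1, 4.5]
opening: 45.6
grasp_force: 30.0
t13.2 pos [673.7 -26.8  94.3] yaw 109.3 tilt 0.01 open 45.6 gf 30.0 F [-1.2  0.1  4.5] turn z share total 0.413 shift [ 4.57 11.81 -2.4 ] q6 1.7
```

```bash
python3 -m crank '0 0 0 0 0 -0.1 1;0 0 0 0 0 -0.3 1;0 0 0 0 0 -0.6 1;0 0 0 0 0 -0.7 1;0 0 0 0 0 -0.6 1;0 0 0.138 0 0 -0.1 1;0 0 0.138 0 0 0 1;0 0 0.138 0 0 0 1' && python3 -m crank '0 0 0 0.15 0.4 0 1;0 0 0 0.25 0.7 0 1;0 0 0 0.3 0.8 0 1;0 0 0 0.3 0.8 0 1;0 0 0 0.3 0.8 0 1;0 0 0 0.3 0.8 0 1;0 0 0 0.3 0.8 0 1;0 0 0 0.3 0.8 0 1'
python3 -c "
from h import *
go(485,443.5,190,90.7)"
```

```text
time: 13.87
ee_pos: [673.9, -27.0, 191.8]
tcp_rot: [-0.003, 1.0, 0.0, 0.001]
force: [-0.3, 0.2, -2.9]
opening: 45.9
grasp_force: 30.0
time: 14.53
ee_pos: [581.4, 210.4, 190.5]
tcp_rot: [-0.007, 1.0, 0.0, -0.0]
force: [0.3, -0.1, -1.2]
opening: 46.3
grasp_force: 30.0
t14.5 pos [581.4 210.4 190.5] yaw 90.8 tilt 0.02 open 46.3 gf 30.0 F [ 0.3 -0.1 -1.2] turn z share total 0.003 shift [2.34 5.86 0.02] q6 1.08
```

```bash
python3 -m crank '0 0 0 0.3 0.8 0 1;0 0 0 0.3 0.8 0 1;0 0 0 0.3 0.8 0 1;0 0 0 0.3 0.8 0 1;0 0 0 0.3 0.8 0 1;0 0 0 0.3 0.7 0 1;0 0 0 0.2 0.5 0 1;0 0 0 0.1 0.2 0 1' && python3 -m crank '0 0 0 0 0 0 1;0 0 0 0 0 0.3 1;0 0 0 0 0 0.6 1;0 0 0 0 0 0.6 1;0 0 0 0 0 0.6 1;0 0 0 0 0 0.6 1;0 0 0 0 0 0.3 1;0 0 0 0 0 0 1'
python3 -c "
from h import *
go(485,443.5,30,90.7)"
```

```text
time: 15.2
ee_pos: [493.1, 427.9, 190.4]
tcp_rot: [-0.01, 1.0, 0.001, -0.001]
force: [-0.4, 0.1, -1.3]
opening: 45.8
grasp_force: 30.0
time: 15.87
ee_pos: [496.1, 420.0, 66.9]
tcp_rot: [-0.005, 1.0, -0.002, -0.002]
force: [-0.8, -0.0, -1.9]
opening: 45.8
grasp_force: 30.0
t15.9 pos [496.1 420.   66.9] yaw 90.6 tilt 0.31 open 45.8 gf 30.0 F [-0.8 -0.  -1.9] turn z share total -0.003 shift [0.27 0.59 0.92] q6 0.72
```

```bash
python3 -m crank '0 0 0 0.1 0.2 0 1;0 0 0 0.1 0.2 0 1;0 0 0 0.07 0.19 0 1;0 0 0 0 0 0 1;0 0 0 0 0 0.3 1;0 0 0 0 0 0.2 1;0 0 0 0 0 0 1;0 0 0 0 0 0 1' && python3 -m crank '0 0 0 0 0 0 1;0 0 0 0 0 0 1;0 0 0 0 0 0 1;0 0 0 0 0 0 1;0 0 0 0 0 0 1;0 0 0 0 0 0 1;0 0 0 0 0 0 1;0 0 0 0 0 0 1'
python3 -c "
from h import *
go(485,443.5,29.5,90.7)"
```

```text
time: 16.53
ee_pos: [485.1, 445.8, 49.0]
tcp_rot: [-0.006, 1.0, -0.001, -0.001]
force: [-0.2, -0.8, -2.7]
opening: 45.7
grasp_force: 30.0
time: 17.2
ee_pos: [485.4, 446.7, 50.1]
tcp_rot: [-0.006, 1.0, 0.0, 0.0]
force: [-1.0, -0.7, -2.1]
opening: 45.6
grasp_force: 30.0
t17.2 pos [485.4 446.7  50.1] yaw 90.7 tilt 0.01 open 45.6 gf 30.0 F [-1.  -0.7 -2.1] turn z share total -0.001 shift [ 0.01 -0.08  0.51] q6 0.69
```

```bash
python3 -m crank '0 0 0 0 -0.08 0 1;0 0 0 0 0 0.15 1;0 0 0 0 0 0.15 1;0 0 0 0 0 0.1 1;0 0 0 0 0 0.1 1;0 0 0 0 0 0.02 1;0 0 0 0 0 0 1;0 0 0 0 0 0 1'
python3 -c "
from h import *
go(485,443.5,29.5,90.7)"
```

```text
time: 17.87
ee_pos: [485.2, 443.3, 29.0]
tcp_rot: [-0.006, 1.0, -0.0, -0.0]
force: [-1.2, -1.3, 1.2]
opening: 46.0
grasp_force: 30.0
t17.9 pos [485.2 443.3  29. ] yaw 90.7 tilt 0.04 open 46.0 gf 30.0 F [-1.2 -1.3  1.2] turn z share total -0.001 shift [ 0.01  0.01 -0.01] q6 0.69
```

Contact (force up). Release and rise, then look.

```bash
python3 -m crank '0 0 0 0 0 0 0.2;0 0 0 0 0 0 0;0 0 0 0 0 0 -0.2;0 0 0 0 0 0 -0.4;0 0 0 0 0 0 -0.4;0 0 0 0 0 -0.2 -0.4;0 0 0 0 0 -0.5 -0.4;0 0 0 0 0 -0.8 -0.4' && python3 -m crank '0 0 0 0 0 -0.8 -1;0 0 0 0 0 -0.8 -1;0 0 0 0 0 -0.8 -1;0 0 0 0 0 -0.2 -1;0 0 0 0 0 0 -1;0 0 0 0 0 0 -1;0 0 0 0 0 0 -1;0 0 0 0 0 0 -1'
python3 -c "
from h import *
im,d=cams.get_image('top');C=cloud('top',d)
for x,y,z in((485,443,37),(673,-26,69)):
  m=(abs(C[...,2]-z-1)<6)&(np.hypot(C[...,0]-x,C[...,1]-y)<65); print(m.sum(),cv2.minAreaRect(C[m][:,:2].astype(np.float32)) if m.any() else 0)
cv2.imwrite('pics/t3.png',im[...,::-1])
go(672.4,-26.3,190,112.2)"
```

```text
time: 18.53
ee_pos: [484.2, 442.4, 87.8]
tcp_rot: [-0.006, 1.0, -0.002, -0.002]
force: [0.3, -0.1, 0.8]
opening: 65.3
grasp_force: 0.0
time: 19.2
ee_pos: [484.8, 442.9, 191.5]
tcp_rot: [-0.006, 1.0, -0.001, -0.001]
force: [0.4, 0.1, -0.0]
opening: 93.0
grasp_force: 0.0
0 0
900 ((672.4735107421875, -26.610504150390625), (94.19522094726562, 55.5848388671875), 23.214561462402344)
t19.2 pos [484.8 442.9 191.6] yaw 90.7 tilt 0.15 open 93.0 gf 0.0 F [0.6 0.6 0.1] turn z share total -0.479 shift [  0.09 -12.63   0.06] q6 0.71
```

View pics/t3.png

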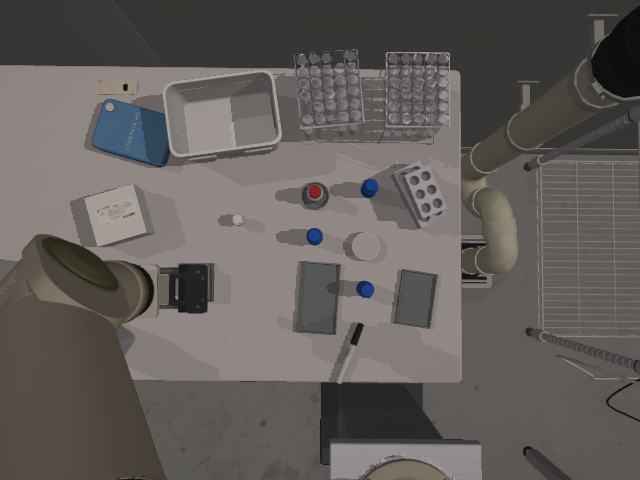

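The bottle is in the saucer at (314,193). The middle block lies bare on the stack at (427,192), and the arm hides the short tray. Next is the middle block.

```bash
python3 -m crank '0 0 -0.125 0 0 0 -1;0 0 -0.125 0 0 0 -1;0 0 -0.125 0 0 0 -1;0 0 -0.115 0 0 0 -1;0 0 0 0 -0.4 0 -1;0 0 0 0 -0.7 0 -1;0 0 0 0 -0.8 0 -1;0 0 0 0 -0.8 0 -1' && python3 -m crank '0 0 0 0 -0.8 0 -1;0 0 0 0 -0.8 0 -1;0 0 0 0 -0.8 0 -1;0 0 0 0 -0.8 0 -1;0 0 0 0 -0.8 0 -1;0 0 0 0 -0.8 0 -1;0 0 0 0 -0.8 0 -1;0 0 0 0 -0.8 0 -1' && python3 -m crank '0 0 0 0 -0.8 0 -1;0 0 0 0 -0.8 0 -1;0 0 0 0 -0.8 0 -1;0 0 0 0 -0.6 0 -1;0 0 0 0 -0.4 0 -1;0 0 0 0 -0.1 0 -1;0 0 0 0 0 0 -1;0 0 0 0 0 0 -1'
python3 -c "
from h import *
go(672.4,-26.4,61,112.7)"
```

```text
time: 19.92
ee_pos: [527.3, 341.6, 192.2]
tcp_rot: [-0.196, 0.981, -0.0, -0.001]
force: [0.4, -0.3, -0.8]
opening: 93.0
grasp_force: 0.0
time: 20.58
ee_pos: [625.9, 104.5, 192.4]
tcp_rot: [-0.195, 0.981, -0.0, -0.001]
force: [0.2, 0.2, 0.3]
opening: 92.8
grasp_force: 0.0
time: 21.25
ee_pos: [679.4, -20.0, 192.9]
tcp_rot: [-0.197, 0.98, 0.001, -0.0]
force: [-0.3, 0.7, 0.1]
opening: 93.0
grasp_force: 0.0
t21.2 pos [679.4 -20.  192.9] yaw 112.7 tilt 0.07 open 93.0 gf 0.0 F [-0.3  0.7  0.1] turn z share total 0.001 shift [ 0.22 -0.08  3.3 ] q6 1.78
```

```bash
python3 -m crank '0 0 0 0.2 -0.08 0 -1;0 0 0 0.02 0 0.5 -1;0 0 0 0 0 0.7 -1;0 0 0 0 0 0.6 -1;0 0 0 0 0 0.5 -1;0 0 0 0 0 0.2 -1;0 0 0 0 0 0 -1;0 0 0 0 0 0 -1'
python3 -c "
from h import *
go(672.4,-26.4,61,112.7)"
```

```text
time: 21.92
ee_pos: [673.0, -27.0, 93.7]
tcp_rot: [-0.197, 0.98, 0.0, -0.0]
force: [0.4, 0.2, 0.5]
opening: 93.0
grasp_force: 0.0
t21.9 pos [673.  -27.   93.7] yaw 112.8 tilt 0.02 open 93.0 gf 0.0 F [0.4 0.2 0.5] turn z share total 0.002 shift [0.01 0.02 0.82] q6 1.76
```

```bash
python3 -m crank '0 0 0 0.01 0.02 0.3 -1;0 0 0 0 0 0.3 -1;0 0 0 0 0 0.2 -1;0 0 0 0 0 0 -1;0 0 0 0 0 0 -0.4;0 0 0 0 0 0 -0.2;0 0 0 0 0 0 0;0 0 0 0 0 0 0' 35 && python3 -m crank '0 0 0 0 0 0 0.3;0 0 0 0 0 0 0.5;0 0 0 0 0 0 1;0 0 0 0 0 0 1;0 0 0 0 0 0 1;0 0 0 0 0 0 1;0 0 0 0 0 0 1;0 0 0 0 0 0 1'
python3 -c "
from h import *
go(454.6,-19,160,81.8)"
```

```text
time: 22.58
ee_pos: [672.7, -27.3, 61.7]
tcp_rot: [-0.197, 0.98, -0.0, 0.0]
force: [0.2, 0.3, 0.2]
opening: 70.8
grasp_force: 0.0
time: 23.25
ee_pos: [672.4, -26.9, 61.5]
tcp_rot: [-0.197, 0.98, 0.0, 0.0]
force: [-1.5, 1.8, 4.7]
opening: 53.3
grasp_force: 35.0
t23.2 pos [672.4 -26.9  61.5] yaw 112.7 tilt 0.02 open 53.3 gf 35.0 F [-1.5  1.8  4.7] turn z share total 0.687 shift [ 5.42 -0.58 -2.46] q6 1.74
```

```bash
python3 -m crank '0 0 0 0 0 -0.1 1;0 0 0 0 0 -0.3 1;0 0 0 0 0 -0.6 1;0 0 0.138 0 0 -0.7 1;0 0 0.138 0 0 -0.5 1;0 0 0.137 0 0 -0.2 1;0 0 0.137 0 0 0 1;0 0 0.137 0 0 0 1' && python3 -m crank '0 0 0 0.3 -0.04 0 1;0 0 0 0.5 -0.05 0 1;0 0 0 0.7 -0.07 0 1;0 0 0 0.7 -0.07 0 1;0 0 0 0.7 -0.07 0 1;0 0 0 0.7 -0.07 0 1;0 0 0 0.7 -0.07 0 1;0 0 0 0.5 -0.07 0 1' && python3 -m crank '0 0 0 0.4 -0.05 0 1;0 0 0 0.2 -0.02 0 1;0 0 0 0 0 0.4 1;0 0 0 0 0 0.6 1;0 0 0 0 0 0.5 1;0 0 0 0 0 0.3 1;0 0 0 0 0 0 1;0 0 0 0 0 0 1'
python3 -c "
from h import *
go(454.6,-19,29.7,81.8)"
```

```text
time: 23.92
ee_pos: [672.7, -27.7, 159.0]
tcp_rot: [0.074, 0.997, 0.0, 0.001]
force: [0.3, 0.7, -3.2]
opening: 53.4
grasp_force: 35.0
time: 24.58
ee_pos: [476.7, -20.2, 157.8]
tcp_rot: [0.072, 0.997, -0.0, -0.001]
force: [-0.9, -0.1, -2.8]
opening: 53.7
grasp_force: 35.0
time: 25.25
ee_pos: [455.7, -19.4, 85.1]
tcp_rot: [0.072, 0.997, -0.0, -0.0]
force: [0.7, 0.1, -2.3]
opening: 54.0
grasp_force: 35.0
t25.2 pos [455.7 -19.4  85.1] yaw 81.8 tilt 0.05 open 54.0 gf 35.0 F [ 0.7  0.1 -2.3] turn z share total -0.000 shift [0.03 0.01 1.39] q6 1.3
```

```bash
python3 -m crank '0 0 0 0.03 0 0.2 1;0 0 0 0 0 0.4 1;0 0 0 0 0 0.3 1;0 0 0 0 0 0.2 1;0 0 0 0 0 0.15 1;0 0 0 0 0 0.1 1;0 0 0 0 0 0 1;0 0 0 0 0 0 1'
python3 -c "
from h import *
go(454.6,-19,30.2,81.8)"
```

```text
time: 25.92
ee_pos: [454.2, -19.2, 31.4]
tcp_rot: [0.072, 0.997, -0.0, 0.0]
force: [-0.5, -0.7, -3.2]
opening: 53.8
grasp_force: 35.0
t25.9 pos [454.2 -19.2  31.4] yaw 81.8 tilt 0.01 open 53.8 gf 35.0 F [-0.5 -0.7 -3.2] turn z share total -0.000 shift [-0.01  0.01  0.03] q6 1.28
```

```bash
python3 -m crank '0 0 0 0 0 0.03 1;0 0 0 0 0 0 1;0 0 0 0 0 0 0;0 0 0 0 0 0 -0.2;0 0 0 0 0 0 -0.5;0 0 0 0 0 0 -0.5;0 0 0 0 0 0 -0.5;0 0 0 0 0 0 -0.5' && python3 -m crank '0 0 0 0 0 -0.2 -0.5;0 0 0 0 0 -0.5 -0.5;0 0 0 0 0 -0.8 -1;0 0 0 0 0 -0.8 -1;0 0 0 0 0 -0.7 -1;0 0 0 0 0 0 -1;0 0 0 0 0 0 -1;0 0 0 0 0 0 -1'
python3 -c "
from h import *
im,d=cams.get_image('top');C=cloud('top',d)
for x,y,z,r in((485,443,37,50),(673,-23,34,85)):
  m=(abs(C[...,2]-z-1)<6)&(np.hypot(C[...,0]-x,C[...,1]-y)<r); print(m.sum(),cv2.minAreaRect(C[m][:,:2].astype(np.float32)) if m.any() else 0)
go(674,-22.5,150,117.4)"
```

```text
time: 26.58
ee_pos: [454.2, -19.2, 30.1]
tcp_rot: [0.071, 0.997, 0.0, 0.0]
force: [0.5, 0.1, -0.3]
opening: 69.4
grasp_force: 0.0
time: 27.25
ee_pos: [453.9, -19.2, 150.1]
tcp_rot: [0.072, 0.997, 0.0, 0.0]
force: [-0.8, 0.7, 0.1]
opening: 93.2
grasp_force: 0.0
531 ((486.18756103515625, 442.5813293457031), (57.36909484863281, 47.140960693359375), 0.6570883989334106)
1235 ((674.15283203125, -22.990882873535156), (127.81547546386719, 63.56535339355469), 27.129676818847656)
t27.3 pos [453.7 -19.2 149.5] yaw 81.8 tilt 0.05 open 92.4 gf 0.0 F [-0.3  0.5 -1.3] turn z share total -0.791 shift [-4.85 -2.61 -0.01] q6 1.29
```

```bash
python3 -m crank '0 0 -0.131 0 0 0 -1;0 0 -0.131 0 0 0 -1;0 0 -0.131 0 0 0 -1;0 0 -0.131 0 0 0 -1;0 0 -0.131 0 0 0 -1;0 0 -0.131 0 0 0 -1;0 0 0 -0.3 -0.16 0 -1;0 0 0 -0.6 -0.32 0 -1' && python3 -m crank '0 0 0 -0.6 -0.32 0 -1;0 0 0 -0.6 -0.32 0 -1;0 0 0 -0.6 -0.32 0 -1;0 0 0 -0.6 -0.32 0 -1;0 0 0 -0.6 -0.32 0 -1;0 0 0 -0.6 -0.32 0 -1;0 0 0 -0.3 -0.2 0 -1;0 0 0 0 0 0 -1'
python3 -c "
from h import *
go(674.1,-23,27.5,117.2)"
```

```text
time: 27.97
ee_pos: [491.7, -20.2, 148.5]
tcp_rot: [-0.235, 0.972, 0.001, -0.003]
force: [0.5, -0.5, -0.2]
opening: 93.1
grasp_force: 0.0
time: 28.63
ee_pos: [674.5, -24.1, 147.5]
tcp_rot: [-0.235, 0.972, 0.0, -0.0]
force: [-0.7, -0.2, -0.9]
opening: 92.9
grasp_force: 0.0
t28.6 pos [674.5 -24.1 147.5] yaw 117.2 tilt 0.07 open 92.9 gf 0.0 F [-0.7 -0.2 -0.9] turn z share total -0.001 shift [-0.    0.03  3.  ] q6 1.8
```

```bash
python3 -m crank '0 0 0 0 0.02 0.4 -1;0 0 0 0 0 0.6 -1;0 0 0 0 0 0.6 -1;0 0 0 0 0 0.5 -1;0 0 0 0 0 0.3 -1;0 0 0 0 0 0.2 -1;0 0 0 0 0 0 -1;0 0 0 0 0 0 -1'
python3 -c "
from h import *
go(674.1,-23,27.5,117.2)"
```

```text
time: 29.3
ee_pos: [671.9, -23.2, 46.0]
tcp_rot: [-0.235, 0.972, 0.0, -0.0]
force: [0.8, -0.2, 1.0]
opening: 93.3
grasp_force: 0.0
t29.3 pos [671.9 -23.2  46. ] yaw 117.2 tilt 0.03 open 93.3 gf 0.0 F [ 0.8 -0.2  1. ] turn z share total -0.000 shift [-0.05 -0.02  0.46] q6 1.76
```

```bash
python3 -m crank '0 0 0 -0.05 -0.02 0.2 -1;0 0 0 0 0 0.2 -1;0 0 0 0 0 0.05 -1;0 0 0 0 0 0 -0.4;0 0 0 0 0 0 -0.2;0 0 0 0 0 0 0;0 0 0 0 0 0 0.2;0 0 0 0 0 0 0.3' 45 && python3 -m crank '0 0 0 0 0 0 1;0 0 0 0 0 0 1;0 0 0 0 0 0 1;0 0 0 0 0 0 1;0 0 0 0 0 0 1;0 0 0 0 0 0 1;0 0 0 0 0 0 1;0 0 0 0 0 0 1'
python3 -c "
from h import *
go(454,188,140,86.2)"
```

```text
time: 29.97
ee_pos: [674.4, -23.2, 28.4]
tcp_rot: [-0.235, 0.972, -0.0, 0.0]
force: [0.3, 0.2, -0.2]
opening: 64.3
grasp_force: 0.0
time: 30.63
ee_pos: [674.3, -22.9, 28.3]
tcp_rot: [-0.235, 0.972, 0.0, 0.0]
force: [-1.9, 1.2, 5.0]
opening: 61.5
grasp_force: 45.0
t30.6 pos [674.3 -22.9  28.3] yaw 117.2 tilt 0.02 open 61.5 gf 45.0 F [-1.9  1.2  5. ] turn z share total 0.688 shift [ 5.84  4.9  -2.79] q6 1.76
```

```bash
python3 -m crank '0 0 0 0 0 -0.1 1;0 0 0 0 0 -0.3 1;0 0 0 0 0 -0.6 1;0 0 0.138 0 0 -0.7 1;0 0 0.138 0 0 -0.6 1;0 0 0.137 0 0 -0.5 1;0 0 0.137 0 0 -0.1 1;0 0 0.137 0 0 0 1' && python3 -m crank '0 0 0 0.3 0.25 0 1;0 0 0 0.5 0.42 0 1;0 0 0 0.6 0.5 0 1;0 0 0 0.6 0.5 0 1;0 0 0 0.6 0.5 0 1;0 0 0 0.6 0.5 0 1;0 0 0 0.6 0.5 0 1;0 0 0 0.6 0.5 0 1' && python3 -m crank '0 0 0 0.6 0.5 0 1;0 0 0 0.4 0.35 0 1;0 0 0 0.3 0.25 0 1;0 0 0 0.1 0.1 0 1;0 0 0 0 0 0 1;0 0 0 0 0 0 1;0 0 0 0 0 0 1;0 0 0 0 0 0 1'
python3 -c "
from h import *
go(454,188,60,86.2)"
```

```text
time: 31.3
ee_pos: [675.1, -23.4, 146.9]
tcp_rot: [0.036, 0.999, 0.0, 0.002]
force: [1.0, -0.1, -4.0]
opening: 61.9
grasp_force: 45.0
time: 31.97
ee_pos: [507.0, 135.5, 144.6]
tcp_rot: [0.033, 0.999, 0.0, 0.0]
force: [0.2, 0.3, -3.6]
opening: 61.6
grasp_force: 45.0
time: 32.63
ee_pos: [456.4, 185.4, 144.1]
tcp_rot: [0.034, 0.999, -0.0, 0.0]
force: [0.5, -0.2, -3.7]
opening: 61.3
grasp_force: 45.0
t32.6 pos [456.4 185.4 144.1] yaw 86.1 tilt 0.03 open 61.3 gf 45.0 F [ 0.5 -0.2 -3.7] turn z share total -0.001 shift [0.06 0.06 2.1 ] q6 0.96
```

```bash
python3 -m crank '0 0 0 0.05 0.05 0.3 1;0 0 0 0 0 0.5 1;0 0 0 0 0 0.6 1;0 0 0 0 0 0.4 1;0 0 0 0 0 0.3 1;0 0 0 0 0 0.1 1;0 0 0 0 0 0 1;0 0 0 0 0 0 1'
python3 -c "
from h import *
im,d=cams.get_image('side');cv2.imwrite('pics/s4.png',cv2.resize(im[180:340,280:480,::-1],None,fx=3,fy=3))
go(454,188,31.2,86.2)"
```

```text
time: 33.3
ee_pos: [454.0, 188.2, 56.2]
tcp_rot: [0.033, 0.999, -0.0, 0.0]
force: [-0.3, -0.0, -3.5]
opening: 61.7
grasp_force: 45.0
t33.4 pos [454.1 188.4  56.6] yaw 86.2 tilt 0.04 open 62.0 gf 45.0 F [-0.4  0.1 -3.5] turn z share total 0.000 shift [ 0.   -0.01  0.63] q6 0.94
```

View pics/s4.png

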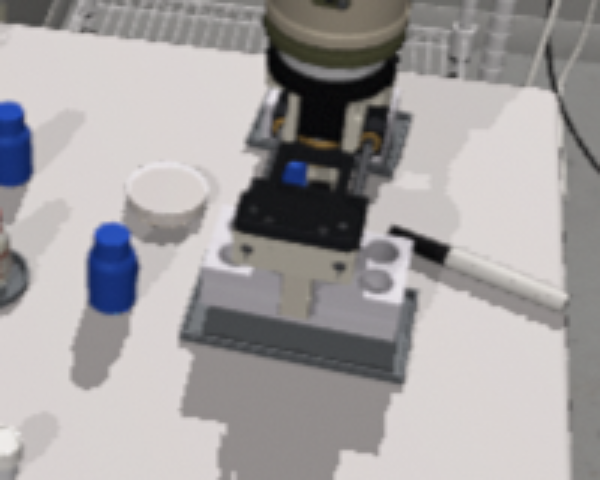

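The long block hangs level and centred over the long tray at (295,290), and the blue bottle behind it is clear. Lower it.

```bash
python3 -m crank '0 0 0 0 0 0.2 1;0 0 0 0 0 0.2 1;0 0 0 0 0 0.1 1;0 0 0 0 0 0.08 1;0 0 0 0 0 0.03 1;0 0 0 0 0 0 1;0 0 0 0 0 0 1;0 0 0 0 0 0 1'
python3 -c "
from h import *
go(454,188,31.2,86.2)"
```

```text
time: 34.02
ee_pos: [453.6, 188.6, 31.7]
tcp_rot: [0.033, 0.999, 0.0, 0.0]
force: [0.5, 0.8, -3.3]
opening: 61.4
grasp_force: 45.0
t34.0 pos [453.6 188.6  31.7] yaw 86.3 tilt 0.01 open 61.4 gf 45.0 F [ 0.5  0.8 -3.3] turn z share total 0.001 shift [-0.01 -0.01  0.01] q6 0.93
```

```bash
python3 -m crank '0 0 0 0 0 0.02 1;0 0 0 0 0 0 1;0 0 0 0 0 0 -0.3;0 0 0 0 0 0 -0.5;0 0 0 0 0 0 -0.7;0 0 0 0 0 0 -0.7;0 0 0 0 0 0 -0.7;0 0 0 0 0 0 -0.7' && python3 -m crank '0 0 0 0 0 -0.2 -0.7;0 0 0 0 0 -0.5 -0.7;0 0 0 0 0 -0.8 -0.7;0 0 0 0 0 -0.8 -0.7;0 0 0 0 0 -0.8 -0.7;0 0 0 0 0 -0.8 -0.7;0 0 0 0 0 -0.5 -0.7;0 0 0 0 0 0 -0.7' && python3 -m crank '0 0 0 0 0.5 0 -0.7;0 0 0 0 0.8 0 -0.7;0 0 0 0 0.8 0 -0.7;0 0 0 0 0.8 0 -0.7;0 0 0 0 0.8 0 -0.7;0 0 0 0 0.8 0 -0.7;0 0 0 0 0.5 0 -0.7;0 0 0 0 0 0 -0.7'
python3 -c "
from h import *
im,d=cams.get_image('top');C=cloud('top',d);cv2.imwrite('pics/t5.png',im[...,::-1])
for n,x,y,r in(('long',454,188,75),('mid',455,-19,60)):
  m=(abs(C[...,2]-38)<6)&(np.hypot(C[...,0]-x,C[...,1]-y)<r); Q=C[m]; print(n,m.sum(),np.percentile(Q[:,2],50) if m.any() else 0,cv2.minAreaRect(Q[:,:2].astype(np.float32)) if m.any() else 0)
m=(C[...,2]>55)&(C[...,2]<72)&(np.hypot(C[...,0]-672,C[...,1]-196)<35);print('bottle',C[m].mean(0))
go(454,188,31.2)
im,d=cams.get_image('side');cv2.imwrite('pics/s5.png',im[...,::-1])
"
```

```text
time: 34.68
ee_pos: [453.6, 188.6, 30.8]
tcp_rot: [0.033, 0.999, -0.0, 0.0]
force: [-0.2, 0.4, 0.4]
opening: 79.0
grasp_force: 0.0
time: 35.35
ee_pos: [455.0, 189.1, 211.3]
tcp_rot: [0.033, 0.999, 0.002, 0.003]
force: [0.6, 0.3, -0.7]
opening: 79.1
grasp_force: 0.0
time: 36.02
ee_pos: [465.4, 393.2, 206.0]
tcp_rot: [0.03, 1.0, 0.001, -0.0]
force: [0.1, 0.4, -0.3]
opening: 79.1
grasp_force: 0.0
long 1196 37.73760771666731 ((453.46002197265625, 188.1327362060547), (61.956703186035156, 128.46078491210938), 86.31427001953125)
mid 881 37.618526128646394 ((454.7012634277344, -19.599868774414062), (55.00210952758789, 94.04752349853516), 81.9327621459961)
bottle [671.16194005 195.47872909  65.1744746 ]
t36.1 pos [465.6 390.2 205.8] yaw 86.4 tilt 0.06 open 79.4 gf 0.0 F [ 0.  -0.  -1.2] turn z share total 0.000 shift [-0.03 -5.06  4.37] q6 0.69
```

View pics/s5.png

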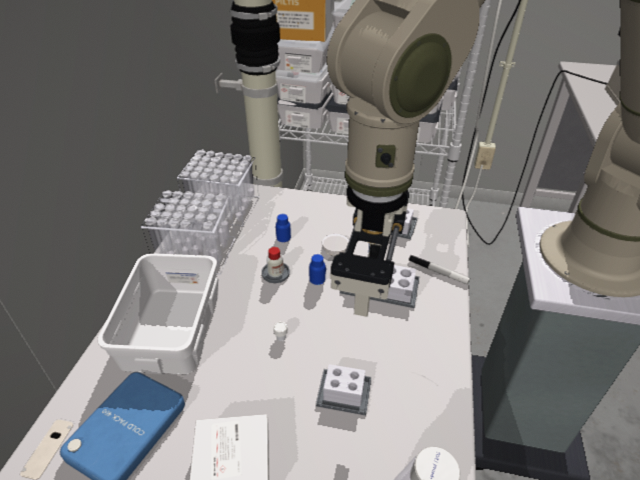

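View pics/t5.png

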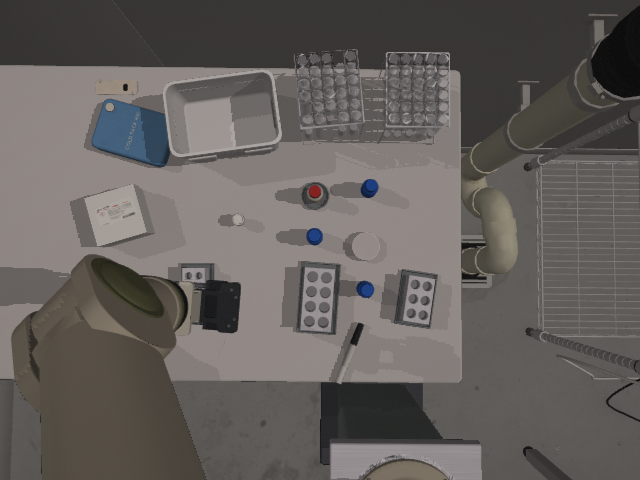

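Everything is in place: the long block sits in its tray at (319,298), the middle at (416,299), the short at (197,275) and the bottle in the saucer at (315,194). The petri dish (365,247) and pot (238,219) have not moved, so I'm handing in.

```bash
python3 -m crank '0 0 0 0 0 0 -0.7;0 0 0 0 0 0 -0.7;0 0 0 0 0 0 -0.7;0 0 0 0 0 0 -0.7;0 0 0 0 0 0 -0.7;0 0 0 0 0 0 -0.7;0 0 0 0 0 0 -0.7;0 0 0 0 0 0 -0.7' >/dev/null; python3 -c "
from plant import workorder
print(workorder.hand_in())"
```

```text
the job is handed in; nothing more can be done
None
```

I handed the job in at about 37 s of the 136 s: in the last measurements all three blocks lay wells up in their own trays and the bottle stood in the saucer, each about 1–2 mm off centre, with the petri dish and sample pot unmoved in the pictures; the hand-in returned no verdict.

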